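# Nest the baking moulds in their carrier and hold it up

### The job

Two moulds already stand in the two pockets of the handled carrier: nest the two loose moulds into them, one into each, fully down, with the carrier standing on the table. Then grip the carrier by its wooden handle, lift it straight up level and finish holding it still and level in the air, at least 10 cm clear of the table, with both nested pairs in it; do not put it down or let go. Leave everything else on the table where it is.

Things in the scene. Friction and masses are not known exactly. Their poses are not given: they have to be found in the camera images.
- carrier: loose carrier, about 0.4 kg: dark steel base plate 90 mm (its x) by 220 mm (its y) by 4 mm, with a pocket ring near each end and a wooden handle bar over the middle. Origin: centre of the underside; z up; y along the plate's length.
- grip (a point): centre of the carrier's wooden handle bar, 134 mm above the carrier's underside. The bar is 16 mm thick (carrier y), 76 mm long (carrier x) and 32 mm high, 118 to 150 mm above the underside, carried by two 8 mm steel posts 30 mm either side of its middle (along carrier x); the space under its middle is open. Grip it across its 16 mm. The axes are the carrier's.
- pocket_left (a point): floor centre of the carrier's pocket at its +y end, 80 mm from the middle, 4 mm above the carrier's underside. A ring 6 mm tall, 44 mm inside, keeps the mould's foot.
- pocket_right (a point): the same at the carrier's -y end, 80 mm from the middle.
- seated_left: plain aluminium baking mould, open top, 60 mm tall: foot 38 mm across, tapering out to 54 mm at 40 mm height, then a shoulder and a straight collar 62 mm across from 41 to 60 mm; walls 2 mm, about 60 g. Origin: centre of the underside, z up; yaw means nothing. All four are alike. This one stands, and stays, in the carrier's +y pocket.
- seated_right: same mould; this one stands in the carrier's -y pocket, and is to stay there.
- loose_a: same mould, standing upright on the table left or right of the carrier; may go in either pocket. An upper one sinks in until its shoulder rests on the lower rim, origins 20 mm apart, only its collar showing: fingertips gripping it lower than 41 mm above its underside catch the lower rim. 
- loose_b: the other loose mould, the same, standing upright on the table.
- tart_tin: bystander: shallow aluminium tart tin, 92 mm across the rim, 22 mm tall, standing where a mould might; origin centre of the underside. Leave alone.
- jar: bystander: amber glass jar with a steel lid, 62 mm diameter, 85 mm tall, origin centre of the underside. Leave alone.
- spatula: bystander: spatula lying across the far right of the table; origin on its underside, x along its length. Leave alone.
- brush: bystander: brush lying across the far left of the table; origin on its underside, x along its length. Leave alone.
- cutter: bystander: steel ring cutter, 70 mm across, 35 mm tall, on the far right of the moulds; origin centre of the underside. Leave alone.
- bowl: bystander: steel bowl, 90 mm across, 40 mm tall, on the far left of the moulds; origin centre of the underside. Leave alone.

How it is judged:
By the outcome, as a careful person would: the job done as asked, in the order asked, and still so for the second after the job is handed in, while the arm keeps its last pose, push and grip.
It also fails if it takes over 70 s, if anything falls off the work surface, if the arm or the gripper's body presses on something with over 40 N, if the wrist force passes 120 N, or if a joint passes its speed limit or range.

### The arm

A 6-joint arm with a two-finger parallel gripper is mounted at the origin on the work surface. World frame = base frame: x ahead of the robot, y to its left, z up, the work surface at z = 0. Lengths are in m, angles in rad, forces in N, time in s.
With the tool pointing down it reaches from about 0.4 to 0.825 m from the base axis. Payload 7 kg.
Tool frame: the origin (TCP) lies between the finger pads, 19 mm behind the fingertips; this is the grasp point; z points along the fingers, y is the line along which they close (so a half turn about z gives the same grasp; the last joint's range is limited). The gripper opens to 88 mm and grips with 3 to 60 N. Pads are 19 mm wide; open, the fingers measure 130 mm over their backs; the gripper's body (78 mm by 193 mm) begins 47 mm behind the grasp point.
Start: joints at [1.615, 0.359, 0.012, 0, -1.224, -0.288], TCP at [0.163, 0.655, 0.245] pointing down, gripper open.
Joint ranges: [-3.07, 3.07], [-1.43, 2.12], [-1.02, 1.25], [-3.03, 1.67], [-3.05, -0], [-3.03, 3.03]. Speed limits (rad/s): [2.39, 2.39, 3.01, 3.14, 3.14, 3.14].

### API

Orientations are given as [roll, pitch, yaw] about the fixed x, y, z axes, in that order (R = Rz(yaw) Ry(pitch) Rx(roll)).
In Python, from station import arm, imaging, models gives the robot as it stands.
- The arm moves only by the tool play_rows, never from a script. Its arguments are lists of equal length, an entry for each row: "travel": the shift along the tool's x, y, z in units of 25 mm (1.0 is 25 mm), a list of three; "twist": the turn about the tool's z in units of 0.15 rad (1.0 is 0.15 rad). A call has 1 to 8 rows; each row shifts and turns the commanded pose from where the row before left it, along the tool's axes as they then stand; what a row does not reach is not made up. A row lasts 1/8 s, in which the tool goes at most 62.5 mm and 10.7 degrees, less where a joint would pass 70% of its speed; a pose out of reach is approached as far as the arm can. A call with a number of a shift or a turn outside -1 to 1 is refused whole. A call with a gripper value outside its range is refused whole. "fingers" is the opening, from 0 (shut) to 1 (fully open), set as the call begins (left out, the last holds). The fingers move at their own pace and stop on an object; "newtons" is the grip in N (left out, the last holds). Time passes only in rows, so rows that do not move let the fingers close. It gives the time, the measured TCP pose, the force, the opening and the grip force at its end, in the units of the state.
- arm.get_state(): the state, without advancing time (a new reading comes with each control period).
- imaging.grab_frame(name): name is "side" or "top" or "wrist"; returns a dict with "pixels" (480x640x3 uint8, red, green, blue), "fx", "fy", "cx", "cy" (pixels), "R" (3x3) and "t" (3): a world point X has camera coordinates R X + t; the wrist camera has in their place "T_tool_cam" (4x4, takes a point from camera to tool coordinates, whose origin is the TCP and whose axes are the flange's). Camera axes: x right, y down, z forward; pixel columns grow to the right and rows downward; lengths in m; the calibration is good to about 2 mm. A picture is of the moment at which its call begins: read the wrist's pose just before it. There is no depth.
- arm.job_done(): hands the job in; it is judged then, once.
Trained networks look in the newest picture that a camera, given by its name, has taken for a name from the list of things; names that differ only in an ending like _2 or _b are one class to them, and where a whole thing is asked for, a point or a joint stands for the part that bears it (a point fixed in the world has none). Each returns a list of dicts, best first, with "confidence" (0 to 1); they miss things now and then, are a little off and sometimes report something else, mostly with a low value. They report only what shows in the picture. A call takes as long as a camera call.
- models.boxes_of(name, camera): "extent" ([centre column, centre row, width, height] in pixels, round what is visible of it).
- models.silhouettes(name, camera): "pixels" (480x640 bool, what is visible of it) and "extent" ([centre column, centre row, width, height] in pixels, round what is visible of it).
The state is a dict: "t": time; "q": joint angles; "qd": joint speeds; "joint_efforts": joint torques, N m; "eef_pos": TCP position; "ee_rot": TCP orientation; "force": force on the tool from outside, world axes, zero at the start; "moment": the same for the moment, N m; "width": finger opening in m; "gripper_force": force on a finger pad.
Only numpy, scipy, OpenCV 4.12 (cv2) and the standard library are available. Lean on these libraries where they do the work, as an engineer would, in place of code of your own. Each camera call takes 0.05 s, during which the arm holds its last target. There are 200 camera calls.

## Working session

There is one attempt and no reset: what is moved stays moved. The work goes in short steps, Python scripts to look and compute and a tool call to move; the robot and the scene stay as the last step left them, time stands still between calls to the robot, and variables do not carry over. Pictures are saved under pics/ and viewed, at most 12 in all, crops included, and the job is handed in when it is done.

Besides the shell and the picture viewer there is one more tool, called after "Request:" by a JSON object that holds its "api" and its "payload". play_rows: Moves the arm, as the interface text tells. Shifts and turns lie within -1 to 1; 1 stands for 25 mm of shift or 0.15 rad of turn. Its arguments: {"type":"object","properties":{"travel":{"type":"array","items":{"type":"array","items":{"type":"number"}}},"twist":{"type":"array","items":{"type":"number"}},"fingers":{"type":"number"},"newtons":{"type":"number"}},"required":["travel","twist"]}

```bash
mkdir -p pics; ls; python3 - <<'E'
from station import arm, imaging, models
import cv2,numpy as np
s=arm.get_state();print({k:np.round(v,3).tolist() for k,v in s.items()})
ims=[]
for c in("side","top"):
    f=imaging.grab_frame(c);ims.append(f["pixels"])
    cv2.imwrite(f"pics/{c}0.png",f["pixels"][:,:,::-1])
    print(c,f["fx"],f["cx"],f["cy"],np.round(f["R"],3).tolist(),np.round(f["t"],3).tolist())
    for n in("carrier","grip","seated_left","loose_a","tart_tin","jar","cutter","bowl"):
        print(n,[(round(d["confidence"],2),np.round(d["extent"],1).tolist()) for d in models.boxes_of(n,c)])
E
```

```text
pics
{'t': 0.0, 'q': [1.615, 0.359, 0.011, -0.0, -1.224, -0.288], 'qd': [0.001, -0.0, -0.0, 0.002, 0.001, 0.001], 'joint_efforts': [0.001, -58.272, 29.306, 6.997, 0.007, -0.0], 'eef_pos': [0.163, 0.655, 0.244], 'ee_rot': [3.14, -0.0, -0.244], 'force': [-0.565, 0.355, -0.247], 'moment': [0.028, 0.012, -0.036], 'gripper_force': 0.0, 'width': 0.088}
side 523.9799103625339 321.3494797008394 241.04326708207623 [[-0.941, -0.338, -0.01], [-0.245, 0.704, -0.667], [0.232, -0.625, -0.745]] [0.525, 0.195, 1.192]
carrier [(0.93, [319.6, 272.6, 57.0, 86.6])]
grip [(0.93, [321.2, 271.9, 61.9, 83.0])]
seated_left []
loose_a [(0.65, [411.0, 193.3, 23.3, 24.8]), (0.62, [268.6, 338.1, 31.8, 28.0]), (0.59, [308.4, 171.9, 36.7, 65.3])]
tart_tin [(0.64, [351.8, 356.5, 38.6, 34.2]), (0.26, [268.3, 337.9, 30.6, 37.9])]
jar [(0.91, [338.4, 190.4, 22.3, 39.9])]
cutter [(0.55, [388.8, 159.8, 28.1, 20.6])]
bowl [(0.76, [264.7, 418.8, 48.4, 45.8])]
top 455.74300700499106 311.63619414321437 236.51793516722765 [[-0.016, -1.0, -0.014], [-0.996, 0.017, -0.093], [0.093, 0.013, -0.996]] [0.001, 0.568, 1.242]
carrier [(0.65, [298.3, 245.5, 73.6, 38.7])]
grip [(0.93, [297.6, 244.5, 80.2, 37.3])]
seated_left [(0.57, [268.0, 246.1, 24.2, 24.9])]
loose_a [(0.94, [416.3, 296.5, 23.0, 23.6]), (0.86, [209.9, 230.2, 19.6, 22.8])]
tart_tin [(0.84, [223.5, 296.6, 35.0, 35.7])]
jar [(0.74, [392.4, 228.6, 29.1, 22.5]), (0.71, [299.0, 245.5, 74.4, 38.3])]
cutter [(0.66, [464.2, 257.8, 28.3, 23.5]), (0.42, [391.5, 228.8, 30.6, 21.7])]
bowl [(0.58, [154.9, 257.1, 30.6, 30.4])]
```

```bash
python3 - <<'E'
import cv2
a=cv2.imread("pics/side0.png")[120:470,200:470];b=cv2.imread("pics/top0.png")[170:340,120:500]
cv2.imwrite("pics/side1.png",cv2.resize(a,None,fx=1.7,fy=1.7,interpolation=2));cv2.imwrite("pics/top1.png",cv2.resize(b,None,fx=2,fy=2,interpolation=2))
E
```

```text
(no output)
```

View pics/side1.png

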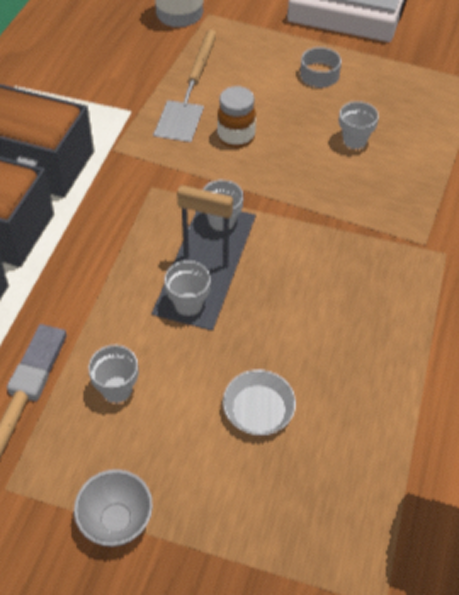

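View pics/top1.png

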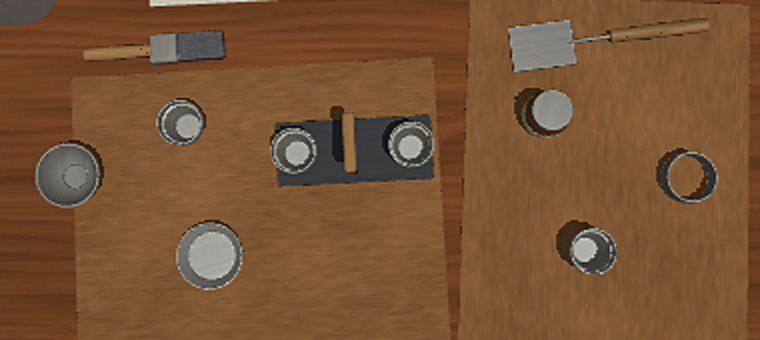

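The side view shows the loose moulds at about (269,338) and (411,193), with the carrier between them holding its two moulds. The top view shows them at (210,231) and (416,296), the carrier at (298,245) and the tart tin at (224,297). I'll fit poses from both views.

```bash
cat > fit.py <<'E'
import numpy as np
from scipy.optimize import least_squares
a=np.linspace(0,2*np.pi,60)
MOULD=np.vstack([np.c_[r*np.cos(a),r*np.sin(a),0*a+h] for r,h in((.019,0),(.027,.04),(.031,.041),(.031,.06))])
def proj(P,R,t,f): 
    c=P@np.asarray(R).T+np.asarray(t); return np.c_[f["fx"]*c[:,0]/c[:,2]+f["cx"],f["fy"]*c[:,1]/c[:,2]+f["cy"]]
def box(uv): lo,hi=uv.min(0),uv.max(0); return np.r_[(lo+hi)/2,hi-lo]
def fit(obs,x0,P=MOULD):
    """obs: list of (frame-like with R,t, extent)"""
    def res(x): return np.concatenate([(box(proj(P+x,f["R"],f["t"],f))-np.array(e))*[1,1,.3,.3] for f,e in obs])
    s=least_squares(res,x0,loss="soft_l1"); return s.x,s.fun
E
python3 - <<'E'
from station import imaging,models
import numpy as np,cv2
from fit import *
F={c:imaging.grab_frame(c) for c in("side","top")}
D={c:[d for n in("loose_a","seated_left","seated_right") for d in models.silhouettes(n,c)] for c in F}
for c in F: print(c,[(round(d["confidence"],2),np.round(d["extent"],1).tolist()) for d in D[c]])
def near(c,p):
    L=[d for d in D[c] if np.hypot(*(np.array(d["extent"][:2])-p))<12 and d["extent"][2]<36 and d["extent"][3]<45]
    return L[0]["extent"] if L else None
for n,ps,pt in(("looseL",(268,338),(210,231)),("looseR",(411,193),(416,296)),("seatL",(310,289),(268,245)),("seatR",(331,240),(325,242))):
    obs=[(F[c],e) for c,p in(("side",ps),("top",pt)) if (e:=near(c,p)) is not None]
    if obs: x,r=fit(obs,[.55,0,0]); print(n,len(obs),x.round(4),r.round(1))
# handle & plate in top
for n in("carrier",):
  for c in F:
    for d in models.silhouettes(n,c)[:1]:
        m=d["pixels"].astype(np.uint8);print(c,d["confidence"],cv2.minAreaRect(cv2.findNonZero(m)))
# wood handle end points by hand from top crop -> rays at z=.15; plate corners at z=.004
f=F["top"];R,t=np.array(f["R"]),np.array(f["t"])
def ray(u,v,z):
    d=R.T@np.array([(u-f["cx"])/f["fx"],(v-f["cy"])/f["fy"],1]);o=-R.T@t;return (o+d*(z-o[2])/d[2])[:2].round(4)
T=lambda u,v:(u/2+120,v/2+170)
print("plate",[ray(*T(*p),.004) for p in((277,122),(429,114),(433,178),(279,186))])
print("bar",[ray(*T(*p),.15) for p in((343,113),(354,113),(356,171),(345,172))])
print("jar",ray(396,225,.085),"tin",ray(223.5,296.6,.022),"bowl",ray(154.9,257.1,.04),"cutter",ray(464,258,.035))
E
```

```text
side [(0.94, [267.9, 340.1, 30.6, 35.9]), (0.78, [411.6, 193.4, 28.1, 28.9]), (0.94, [311.5, 289.2, 25.3, 31.3]), (0.75, [332.9, 241.4, 16.5, 24.6])]
top [(0.94, [208.9, 230.8, 20.4, 23.5]), (0.86, [417.6, 297.2, 24.5, 24.4]), (0.85, [266.7, 245.9, 22.8, 23.0]), (0.68, [153.1, 257.6, 32.9, 30.1]), (0.42, [325.4, 243.3, 23.6, 21.4]), (0.86, [324.8, 242.0, 23.2, 23.8]), (0.58, [426.0, 190.6, 101.3, 22.4])]
looseL 2 [0.5826 0.2707 0.0051] [-0.7 -0.1 -0.2 -0.4  0.2  1.1  1.2 -0.1]
looseR 2 [ 3.988e-01 -2.906e-01 -2.000e-04] [ 0.6 -0.  -1.3 -0.2 -0.1 -0.5  0.  -0.3]
seatL 2 [0.541  0.113  0.0072] [-0.2  0.   0.6  0.4  0.1  0.2  0.2  0.1]
seatR 2 [ 0.5447 -0.0462  0.0051] [-0.5 -0.   2.6  1.8  0.2  0.5 -0.2  0.6]
side 0.67 ((317.95001220703125, 272.3500061035156), (47.62424087524414, 78.58438873291016), 15.255120277404785)
top 0.39 ((393.0, 226.5), (23.0, 24.0), 90.0)
plate [array([0.5886, 0.1426]), array([ 0.5962, -0.0735]), array([ 0.5054, -0.0773]), array([0.4977, 0.1402])]
bar [array([0.5827, 0.0402]), array([0.5825, 0.0264]), array([0.5094, 0.0248]), array([0.5084, 0.0386])]
jar [ 0.5895 -0.2337] tin [0.4057 0.2381] bowl [0.5173 0.4243] cutter [ 0.501  -0.4251]
```

```bash
cat > plan.py <<'E'
import sys,numpy as np
from station import arm
def plan(x,y,z,yaw,n):
    s=arm.get_state();p=np.array(s["eef_pos"]);r=s["ee_rot"];w=r[2];g=np.array([x,y,z])
    dw=(yaw-w+np.pi)%(2*np.pi)-np.pi
    for k in range(n):
        tw=round(-((w0:=w)*0+dw/n)/.15,2)
        c,sn=np.cos(w),np.sin(w); Rm=np.array([[c,sn,0],[sn,-c,0],[0,0,-1]])
        m=np.round(Rm.T@((g-p)/(n-k))/.025,2); p=p+Rm@m*.025; w=w-tw*.15
        print(m.tolist(),tw)
    print("end",p.round(4),round(w,3))
if __name__=="__main__": plan(*map(float,sys.argv[1:5]),int(sys.argv[5]))
E
python3 plan.py .583 .270 .245 -1.54 24
```

```text
[0.83, 0.45, 0.0] 0.36
[0.86, 0.41, 0.0] 0.36
[0.88, 0.36, 0.0] 0.36
[0.9, 0.31, 0.0] 0.36
[0.91, 0.26, 0.0] 0.36
[0.93, 0.22, 0.0] 0.36
[0.94, 0.16, 0.0] 0.36
[0.94, 0.11, 0.0] 0.36
[0.95, 0.06, 0.0] 0.36
[0.95, 0.01, 0.0] 0.36
[0.95, -0.04, 0.0] 0.36
[0.94, -0.09, 0.0] 0.36
[0.94, -0.14, 0.0] 0.36
[0.93, -0.19, 0.0] 0.36
[0.92, -0.24, 0.0] 0.36
[0.9, -0.29, 0.0] 0.36
[0.89, -0.34, 0.0] 0.36
[0.87, -0.39, 0.0] 0.36
[0.85, -0.43, 0.0] 0.36
[0.82, -0.48, 0.0] 0.36
[0.79, -0.52, 0.0] 0.36
[0.76, -0.56, 0.0] 0.36
[0.74, -0.6, 0.01] 0.36
[0.7, -0.64, 0.0] 0.36
end [0.583  0.2699 0.2451] -1.54
```

Request:
{"api": "play_rows", "payload": {"travel": [[0.85,0.45,0],[0.85,0.4,0],[0.9,0.35,0],[0.9,0.3,0],[0.9,0.25,0],[0.95,0.2,0],[0.95,0.15,0],[0.95,0.1,0]], "twist": [0.36,0.36,0.36,0.36,0.36,0.36,0.36,0.36], "fingers": 1}}

```text
t: 2.4
eef_pos: [0.3067, 0.5269, 0.2453]
ee_rot: [-3.142, -0.0, -0.679]
force: [0.5, 0.7, -0.2]
width: 0.0873
gripper_force: 0.0
```

Request:
{"api": "play_rows", "payload": {"travel": [[0.95,0.05,0],[0.95,0,0],[0.95,-0.05,0],[0.95,-0.1,0],[0.95,-0.15,0],[0.95,-0.2,0],[0.9,-0.25,0],[0.9,-0.3,0]], "twist": [0.36,0.36,0.36,0.36,0.36,0.36,0.36,0.36]}}

```text
t: 3.4
eef_pos: [0.4483, 0.3995, 0.2454]
ee_rot: [-3.142, -0.0, -1.111]
force: [-0.3, 0.3, -0.5]
width: 0.0875
gripper_force: 0.0
```

Request:
{"api": "play_rows", "payload": {"travel": [[0.9,-0.35,0],[0.85,-0.4,0],[0.85,-0.45,0],[0.8,-0.5,0],[0.8,-0.5,0],[0.75,-0.55,0],[0,0,0],[0,0,0]], "twist": [0.36,0.36,0.36,0.36,0.36,0.36,0.36,0.36]}}

```text
t: 4.4
eef_pos: [0.5533, 0.3042, 0.2452]
ee_rot: [3.141, -0.0, -1.544]
force: [-0.1, -0.2, -0.4]
width: 0.0875
gripper_force: 0.0
```

```bash
cat > wr.py <<'E'
from station import arm,imaging,models
import numpy as np,cv2
from scipy.spatial.transform import Rotation as Ro
from fit import *
def wrist(save=None):
    s=arm.get_state();f=dict(imaging.grab_frame("wrist"))
    Tw=np.eye(4);Tw[:3,:3]=Ro.from_euler("xyz",s["ee_rot"]).as_matrix();Tw[:3,3]=s["eef_pos"]
    C=np.linalg.inv(Tw@np.array(f["T_tool_cam"]));f["R"],f["t"]=C[:3,:3],C[:3,3]
    if save: cv2.imwrite(save,f["pixels"][:,:,::-1])
    return s,f
E
python3 - <<'E'
from wr import *
s,f=wrist("pics/w1.png")
print(s["t"],s["eef_pos"],s["ee_rot"],np.round(f["T_tool_cam"],3).tolist(),f["fx"])
for n in("loose_a","seated_left","grip"):
  for d in models.boxes_of(n,"wrist"): print(n,d["confidence"],np.round(d["extent"],1))
for X in([.5826,.2707,0],[.541,.113,.004],[.5447,-.0462,.004]): print(box(proj(MOULD+X,f["R"],f["t"],f)).round(1))
E
```

```text
4.4 [0.55332337 0.30421299 0.24516868] [ 3.14138633e+00 -1.58648510e-04 -1.54426800e+00] [[-0.001, -0.968, -0.251, 0.066], [1.0, -0.001, 0.0, 0.0], [-0.001, -0.251, 0.968, -0.139], [0.0, 0.0, 0.0, 1.0]] 402.9595574552774
loose_a 0.87 [286.4 172.8  77.   78.2]
seated_left 0.69 [342.1   4.8  41.2   9.7]
grip 0.6 [340.9  12.  109.1  20.8]
[288.9 173.5  77.7  78.3]
[349.4 -50.4  89.7 111.2]
[ 354.  -333.3  104.7  201.7]
```

View pics/w1.png

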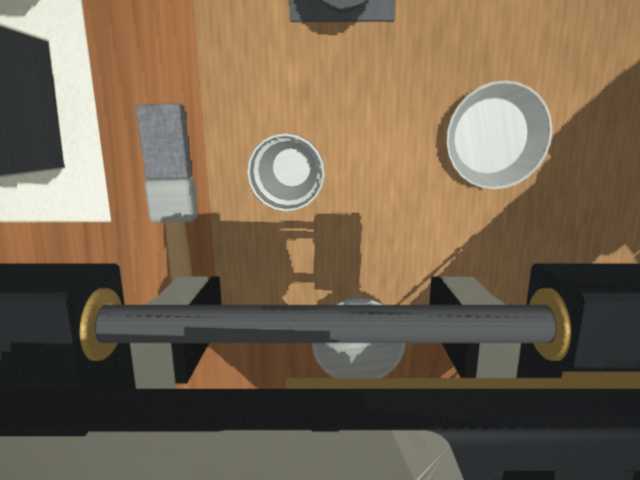

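The wrist view shows the left loose mould at (286,173), which agrees with the fit to about 2 mm. The tart tin is at (499,135). I'll descend onto the mould and grip its collar.

Request:
{"api": "play_rows", "payload": {"travel": [[0.7,-0.6,0.9],[0.65,-0.6,0.95],[0,0,1],[0,0,1],[0,0,1],[0,0,1],[0,0,0.9],[0,0,0.55]], "twist": [0,0,0,0,0,0,0,0]}}

```text
t: 5.6
eef_pos: [0.5834, 0.2722, 0.0617]
ee_rot: [3.141, -0.001, -1.539]
force: [0.4, 0.7, 0.8]
width: 0.0874
gripper_force: 0.0
```

Request:
{"api": "play_rows", "payload": {"travel": [[0,0,0],[0,0,0],[0,0,0],[0,0,0],[0,0,0],[0,0,0]], "twist": [0,0,0,0,0,0], "fingers": 0.3, "newtons": 10}}

```text
t: 6.35
eef_pos: [0.5843, 0.273, 0.0639]
ee_rot: [-3.14, 0.001, -1.539]
force: [-0.1, 1.2, 6.4]
width: 0.0608
gripper_force: 10.0
```

Request:
{"api": "play_rows", "payload": {"travel": [[0,0,-0.5],[0,0,-0.5],[0,0,-1],[0,0,-1],[0,0,-1],[0,0,-0.7],[0,0,0],[0,0,0]], "twist": [0,0,0,0,0,0,0,0]}}

```text
t: 7.35
eef_pos: [0.5832, 0.2723, 0.1794]
ee_rot: [3.14, -0.0, -1.54]
force: [-0.5, -0.0, -1.5]
width: 0.0604
gripper_force: 10.0
```

```bash
python3 - <<'E'
from wr import *
s,f=wrist()
F={c:imaging.grab_frame(c) for c in("side","top")}
cv2.imwrite("pics/w2.png",np.hstack([f["pixels"][:,:,::-1],cv2.resize(F["side"]["pixels"][240:400,230:350,::-1],(360,480))])[:, 240:])
print(s["eef_pos"],s["force"])
obs=[]
for c in F:
    for d in models.boxes_of("loose_a",c)+models.boxes_of("seated_left",c): print(c,round(d["confidence"],2),np.round(d["extent"],1))
for c in F: print(c,box(proj(MOULD+np.array(s["eef_pos"])-[0,0,.062],F[c]["R"],F[c]["t"],F[c])).round(1))
E
```

```text
[0.5831682  0.27226228 0.17944304] [-0.46552282 -0.00520112 -1.52017224]
side 0.78 [262.1 313.6  28.1  29.7]
top 0.84 [417.3 297.5  21.6  28.4]
top 0.45 [200.2 226.1  24.8  23.2]
top 0.63 [265.1 246.9  26.6  22.4]
top 0.23 [297.4 242.6  80.4  40.5]
side [261.6 311.1  32.5  37.7]
top [197.7 227.   26.9  25.6]
```

View pics/w2.png

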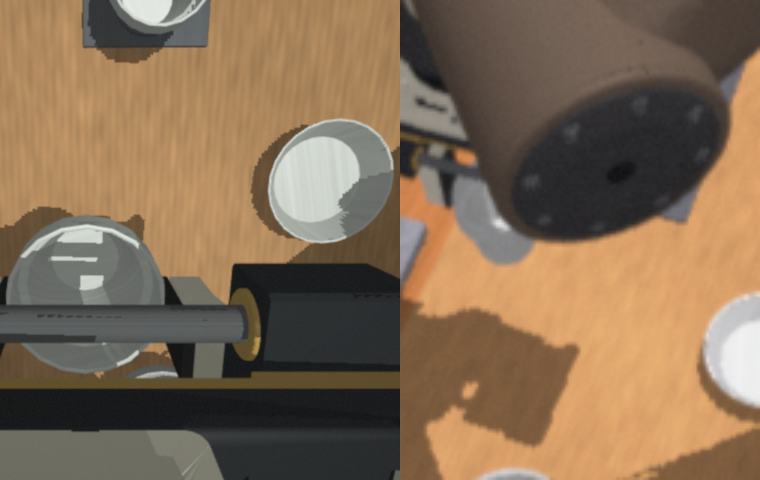

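The wrist view shows the mould held between the pads, with its rim spanning columns 245–405 and rows 215–373 of the full image. Next I'll check whether it is level and how high it sits in the grip.

```bash
python3 - <<'E'
from wr import *
s,f=wrist()
p=np.array(s["eef_pos"])
rim=MOULD[-60:]-[0,0,.06]; foot=MOULD[:60]-[0,0,.06]
for dz in(-.006,-.002,.002,.006):
  for dy in (-.004,0,.004):
    e=box(proj(rim+p+[0,dy,dz],f["R"],f["t"],f));print(dz,dy,np.r_[e[0]-e[2]/2,e[0]+e[2]/2,e[1]-e[3]/2,e[1]+e[3]/2].round(),box(proj(foot+p+[0,dy,dz],f["R"],f["t"],f)).round())
for n in("loose_a","seated_left"):
  for d in models.boxes_of(n,"wrist"): print(n,d["confidence"],np.round(d["extent"],1))
for X in([.541,.113,.004],):
  print(box(proj(MOULD+X,f["R"],f["t"],f)).round(1))
im=f["pixels"][180:420,220:440,::-1];cv2.imwrite("pics/w3.png",cv2.resize(im,None,fx=2.5,fy=2.5))
E
```

```text
-0.006 -0.004 [245. 405. 221. 371.] [325. 254.  72.  69.]
-0.006 0 [245. 404. 232. 379.] [325. 261.  71.  68.]
-0.006 0.004 [245. 403. 242. 388.] [324. 268.  71.  67.]
-0.002 -0.004 [243. 407. 224. 376.] [325. 256.  73.  70.]
-0.002 0 [243. 406. 234. 385.] [325. 263.  73.  69.]
-0.002 0.004 [243. 405. 245. 394.] [324. 270.  72.  68.]
0.002 -0.004 [240. 409. 226. 382.] [325. 258.  74.  71.]
0.002 0 [241. 408. 237. 391.] [325. 266.  74.  70.]
0.002 0.004 [241. 408. 248. 400.] [324. 273.  74.  70.]
0.006 -0.004 [238. 412. 229. 389.] [325. 260.  76.  72.]
0.006 0 [238. 411. 240. 398.] [325. 268.  75.  71.]
0.006 0.004 [239. 410. 251. 407.] [324. 276.  75.  71.]
loose_a 0.63 [323.8 295.1 159.5 164.5]
loose_a 0.58 [386.9  24.6 132.5  45.7]
seated_left 0.84 [397.2  19.6  95.2  35.7]
[408.7 -35.9 114.  135.3]
```

View pics/w3.png

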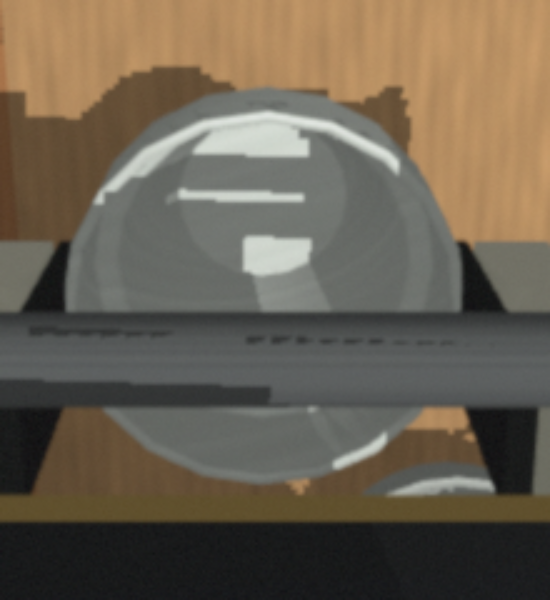

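The rim is at rows 226–373 and columns 246–405. So the mould is level, its base is about 65 mm below the TCP and it sits about 3 mm toward −y. I'll move nearer the +y pocket and measure the seated mould with the wrist camera.

Request:
{"api": "play_rows", "payload": {"travel": [[0.8,0.3,-0.3],[0.8,0.3,-0.3],[0.8,0.3,-0.2],[0.8,0.3,0],[0,0,0],[0,0,0]], "twist": [0,0,0,0,0,0]}}

```text
t: 8.6
eef_pos: [0.5563, 0.1913, 0.2005]
ee_rot: [-3.141, 0.0, -1.54]
force: [0.5, -0.8, -0.4]
width: 0.0604
gripper_force: 10.0
```

```bash
python3 - <<'E'
from wr import *
s,f=wrist("pics/w4.png")
print(s["t"],s["eef_pos"],s["ee_rot"])
for n in("loose_a","seated_left","seated_right","grip"):
  for d in models.boxes_of(n,"wrist"): print(n,round(d["confidence"],2),np.round(d["extent"],1))
for X in([.541,.113,.004],[.547,.113,.004],[.5447,-.0462,.004]): print(box(proj(MOULD+X,f["R"],f["t"],f)).round(1),box(proj(MOULD[-60:]+X,f["R"],f["t"],f)).round(1))
E
```

```text
8.6 [0.55625485 0.19134352 0.20048219] [-3.14125880e+00  2.10269637e-04 -1.54025766e+00]
loose_a 0.71 [324.4 294.8 162.1 160. ]
seated_left 0.68 [345.4 115.6  96.3  99.6]
grip 0.73 [344.7  81.6 118.  159. ]
[351.5 113.2  94.8  99. ] [351.5 113.2  94.8  99. ]
[342.3 112.9  94.8  99. ] [342.3 112.9  94.8  99. ]
[ 358.  -171.8  111.8  168.4] [ 358.  -187.3  111.8  137.5]
```

View pics/w4.png

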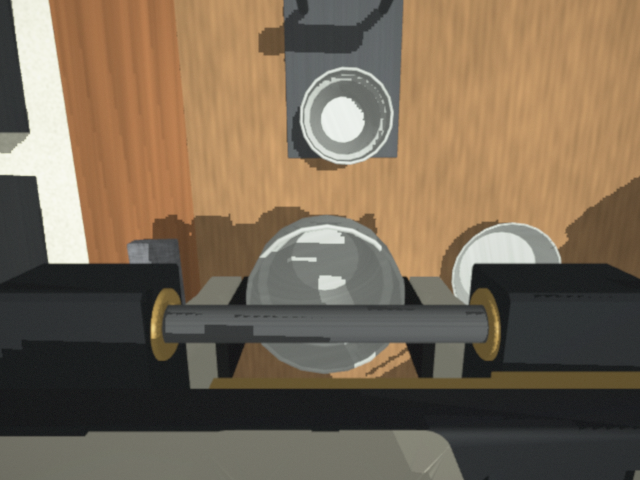

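The seated mould's rim is centred at about (346,115), which puts it at x≈0.544, y≈0.112. I'll move over it and lower.

Request:
{"api": "play_rows", "payload": {"travel": [[0.75,0.15,0],[0.75,0.15,0],[0.75,0.15,0.1],[0.79,0.12,0.5],[0,0,0.7],[0,0,0.7],[0,0,0],[0,0,0]], "twist": [0,0,0,0,0,0,0,0]}}

```text
t: 9.85
eef_pos: [0.5445, 0.1149, 0.1506]
ee_rot: [-3.141, -0.0, -1.54]
force: [0.5, -0.7, -0.3]
width: 0.0605
gripper_force: 10.0
```

Request:
{"api": "play_rows", "payload": {"travel": [[0,0,0.5],[0,0,0.5],[0,0,0.4],[0,0,0.3],[0,0,0.3],[0,0,0.2],[0,0,0],[0,0,0]], "twist": [0,0,0,0,0,0,0,0]}}

```text
t: 10.85
eef_pos: [0.5445, 0.1154, 0.0956]
ee_rot: [-3.141, 0.0, -1.54]
force: [0.3, -0.6, -0.7]
width: 0.0602
gripper_force: 10.0
```

Request:
{"api": "play_rows", "payload": {"travel": [[0,0,0.1],[0,0,0.1],[0,0,0.08],[0,0,0],[0,0,0]], "twist": [0,0,0,0,0]}}

```text
t: 11.48
eef_pos: [0.5443, 0.1153, 0.0884]
ee_rot: [3.142, -0.0, -1.54]
force: [0.8, 0.2, -1.0]
width: 0.0604
gripper_force: 10.0
```

Request:
{"api": "play_rows", "payload": {"travel": [[0,0,0.06],[0,0,0.06],[0,0,0],[0,0,0]], "twist": [0,0,0,0]}}

```text
t: 11.98
eef_pos: [0.545, 0.1157, 0.0866]
ee_rot: [-3.14, 0.001, -1.539]
force: [-3.4, 2.0, 9.5]
width: 0.0603
gripper_force: 10.0
```

Request:
{"api": "play_rows", "payload": {"travel": [[0,0,0],[0,0,0],[0,0,0],[0,0,0]], "twist": [0,0,0,0], "fingers": 1}}

```text
t: 12.48
eef_pos: [0.5443, 0.1152, 0.0852]
ee_rot: [3.141, -0.0, -1.54]
force: [0.2, -1.0, 0.4]
width: 0.0866
gripper_force: 0.0
```

Request:
{"api": "play_rows", "payload": {"travel": [[0,0,-0.5],[0,0,-1],[0,0,-1],[0,0,-1],[-1,0,-1],[-1,0,0],[-1,0,0],[0,0,0]], "twist": [0,0,0,0,0,0,0,0]}}

```text
t: 13.48
eef_pos: [0.5421, 0.1916, 0.1987]
ee_rot: [-3.141, 0.001, -1.538]
force: [0.2, -0.3, 0.7]
width: 0.0875
gripper_force: 0.0
```

```bash
python3 - <<'E'
from wr import *
s,f=wrist("pics/w5.png")
print(s["t"],s["eef_pos"],s["ee_rot"])
for n in("loose_a","seated_left","seated_right","grip"):
  for d in models.boxes_of(n,"wrist"): print(n,round(d["confidence"],2),np.round(d["extent"],1))
for X in([.544,.112,.024],[.544,.112,.030],[.544,.112,.004]): print(box(proj(MOULD[120:]+X,f["R"],f["t"],f)).round(1),box(proj(MOULD[-60:]+X,f["R"],f["t"],f)).round(1))
cv2.imwrite("pics/w5.png",cv2.resize(f["pixels"][0:260,200:480,::-1],None,fx=2,fy=2))
E
```

```text
13.475 [0.54207765 0.19155312 0.19871612] [-3.14073486e+00  5.11494822e-04 -1.53801746e+00]
loose_a 0.77 [323.7 111.3 102.2 110.3]
[325.7 108.3 103.3 108.1] [325.7 108.3 103.3 108.1]
[325.8 107.7 105.8 110.8] [325.8 107.7 105.8 110.8]
[325.7 110.3  95.6 100. ] [325.7 110.3  95.6 100. ]
```

View pics/w5.png

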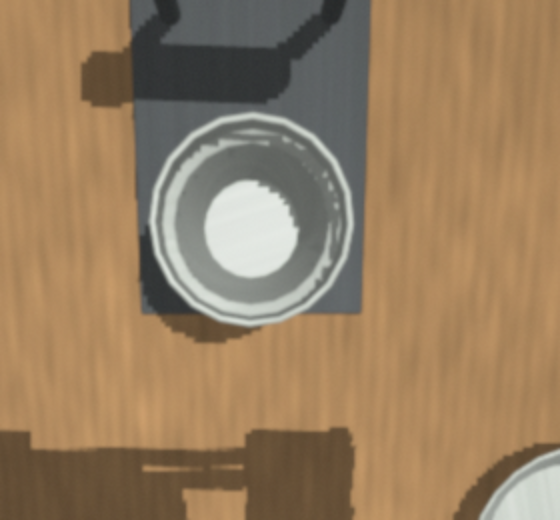

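The nested rim is at (326,109), 102 px wide, which matches an origin 20 mm above the lower mould, so it is fully seated. Now I'll fly over the handle to the right-hand mould.

Request:
{"api": "play_rows", "payload": {"travel": [[0.8,0.3,-0.6],[0.95,0.35,-0.6],[0.95,0.35,-0.3],[0.95,0.35,0],[0.95,0.35,0],[0.95,0.35,0],[0.95,0.4,0],[0.95,0.4,0]], "twist": [0,0,0,0,0,0,0,0]}}

```text
t: 14.72
eef_pos: [0.4757, 0.0002, 0.235]
ee_rot: [3.141, -0.0, -1.54]
force: [0.3, -1.0, 0.8]
width: 0.0873
gripper_force: 0.0
```

Request:
{"api": "play_rows", "payload": {"travel": [[0.95,0.4,0],[0.95,0.4,0],[0.95,0.4,0],[0.95,0.4,0],[0.95,0.4,0],[0.9,0.4,0],[0.9,0.4,0],[0.8,0.3,0]], "twist": [0,0,0,0,0,0,0,0]}}

```text
t: 15.72
eef_pos: [0.4036, -0.1855, 0.235]
ee_rot: [3.141, 0.0, -1.54]
force: [0.7, -0.0, -0.0]
width: 0.0873
gripper_force: 0.0
```

```bash
python3 - <<'E'
from wr import *
s,f=wrist()
print(s["t"],s["eef_pos"],s["ee_rot"],s["q"])
for d in models.boxes_of("loose_a","wrist"):
  print(round(d["confidence"],2),np.round(d["extent"],1), fit([(f,d["extent"])],[.4,-.29,0]))
X=[.3988,-.2906,0];print(box(proj(MOULD+X,f["R"],f["t"],f)).round(1))
E
```

```text
15.725 [ 0.40356594 -0.18552118  0.23504992] [ 3.14102486e+00  4.34878228e-05 -1.54007935e+00] [ 1.55837372e-02 -2.41389284e-02 -4.84410579e-01 -3.89323513e-05
 -1.11109307e+00  1.51505310e-02]
0.88 [330.9  83.8  83.3  85.5] (array([ 0.40168626, -0.2873473 , -0.01141968]), array([-4.99594737e-05,  1.37959549e-02, -4.92762715e-01,  4.72567126e-01]))
[335.2  77.4  84.9  91.2]
```

Request:
{"api": "play_rows", "payload": {"travel": [[0.8,0.1,0],[0.9,0.1,0],[0.9,0,0.4],[0.9,0,0.8],[0.56,0,0.9],[0,0,0.9],[0,0,0],[0,0,0]], "twist": [0,0,0,0,0,0,0,0]}}

```text
t: 16.82
eef_pos: [0.4033, -0.2859, 0.1611]
ee_rot: [-3.141, -0.0, -1.539]
force: [-0.2, 0.0, 0.7]
width: 0.0876
gripper_force: 0.0
```

```bash
python3 - <<'E'
from wr import *
s,f=wrist("pics/w6.png")
print(s["t"],s["eef_pos"],s["ee_rot"])
for d in models.boxes_of("loose_a","wrist"): print(round(d["confidence"],2),np.round(d["extent"],1))
for X in([.402,-.287,0],[.402,-.291,0]):print(box(proj(MOULD+X,f["R"],f["t"],f)).round(1))
E
```

```text
16.825 [ 0.40328048 -0.28588505  0.16108071] [-3.14115573e+00 -4.95445908e-04 -1.53926796e+00]
0.76 [328.4 240.   99.9  97.2]
[326.8 238.7 100.5 101.2]
[327.  232.6 100.9 101.5]
```

View pics/w6.png

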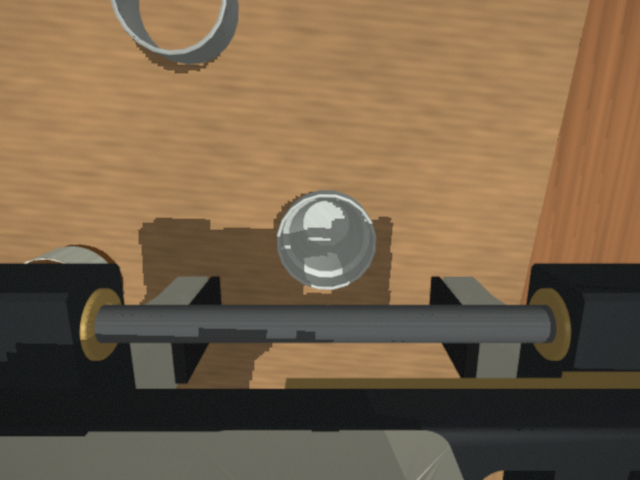

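The mould at (327,240) matches the estimate (0.402, −0.287). I'll grasp it.

Request:
{"api": "play_rows", "payload": {"travel": [[0.05,0.05,0.9],[0,0,0.9],[0,0,0.9],[0,0,0.8],[0,0,0.4],[0,0,0],[0,0,0]], "twist": [0,0,0,0,0,0,0]}}

```text
t: 17.8
eef_pos: [0.4023, -0.2873, 0.0637]
ee_rot: [-3.14, -0.001, -1.539]
force: [-0.3, 0.9, -0.1]
width: 0.0873
gripper_force: 0.0
```

Request:
{"api": "play_rows", "payload": {"travel": [[0,0,0],[0,0,0],[0,0,0],[0,0,0],[0,0,0],[0,0,0]], "twist": [0,0,0,0,0,0], "fingers": 0.3}}

```text
t: 18.55
eef_pos: [0.4019, -0.2872, 0.0631]
ee_rot: [-3.141, -0.0, -1.54]
force: [-0.7, -0.0, 2.4]
width: 0.062
gripper_force: 10.0
```

Request:
{"api": "play_rows", "payload": {"travel": [[0,0,-0.5],[0,0,-0.8],[0,0,-1],[0,0,-1],[0,0,-1],[0,0,-1],[0,0,-0.5],[0,0,0]], "twist": [0,0,0,0,0,0,0,0]}}

```text
t: 19.55
eef_pos: [0.4019, -0.2871, 0.2085]
ee_rot: [-3.14, -0.0, -1.54]
force: [0.1, -1.2, -1.3]
width: 0.0616
gripper_force: 10.0
```

```bash
python3 - <<'E'
from wr import *
s,f=wrist("pics/w7.png")
for n in("loose_a",):
  for d in models.boxes_of(n,"wrist"): print(n,round(d["confidence"],2),np.round(d["extent"],1))
E
python3 plan.py .5485 .04 .21 -1.54 12 | tail -3; python3 -c "
import numpy as np
w=-1.54
d=np.array([.5485-.402,-.115+.286]);print(np.cos(w)*d[0]+np.sin(w)*d[1],np.sin(w)*d[0]-np.cos(w)*d[1])"
```

```text
loose_a 0.86 [325.9 303.9 161.3 145.5]
[-1.07, -0.53, -0.01] -0.0
[-1.08, -0.52, -0.01] -0.0
end [0.5484 0.0401 0.2101] -1.54
-0.16640796827795562 -0.15169587368680434
```

Request:
{"api": "play_rows", "payload": {"travel": [[-0.8,-0.4,-0.6],[-0.9,-0.45,-0.6],[-0.9,-0.45,-0.5],[-0.95,-0.45,0],[-0.95,-0.45,0],[-0.95,-0.45,0],[-0.95,-0.45,0],[-0.95,-0.45,0]], "twist": [0,0,0,0,0,0,0,0]}}

```text
t: 20.65
eef_pos: [0.4844, -0.0998, 0.249]
ee_rot: [3.139, -0.0, -1.54]
force: [-0.0, 0.3, -0.2]
width: 0.0614
gripper_force: 10.0
```

Request:
{"api": "play_rows", "payload": {"travel": [[-0.95,-0.45,0],[-0.95,-0.45,0],[-0.95,-0.45,0],[-0.95,-0.45,0],[-0.8,-0.45,0],[-0.7,-0.45,0],[0,0,0],[0,0,0]], "twist": [0,0,0,0,0,0,0,0]}}

```text
t: 21.65
eef_pos: [0.5479, 0.0337, 0.25]
ee_rot: [3.141, -0.0, -1.54]
force: [-0.1, 0.3, -0.9]
width: 0.0618
gripper_force: 10.0
```

```bash
python3 - <<'E'
from wr import *
s,f=wrist("pics/w8.png")
print(s["t"],s["eef_pos"],s["ee_rot"])
for n in("loose_a","seated_left","grip"):
  for d in models.boxes_of(n,"wrist"): print(n,round(d["confidence"],2),np.round(d["extent"],1))
for X in([.5485,-.0475,.004],[.544,-.0475,.004]):print(box(proj(MOULD+X,f["R"],f["t"],f)).round(1))
E
```

```text
21.65 [0.54793403 0.03372408 0.25002867] [ 3.14082010e+00 -2.67695618e-04 -1.53976371e+00]
loose_a 0.89 [327.8 302.9 159.6 147.2]
seated_left 0.46 [324.7 168.2 122.8 166.8]
grip 0.9 [324.  170.9 119.8 165.8]
[326.8 112.   80.4  84. ]
[332.7 112.2  80.4  84. ]
```

View pics/w8.png

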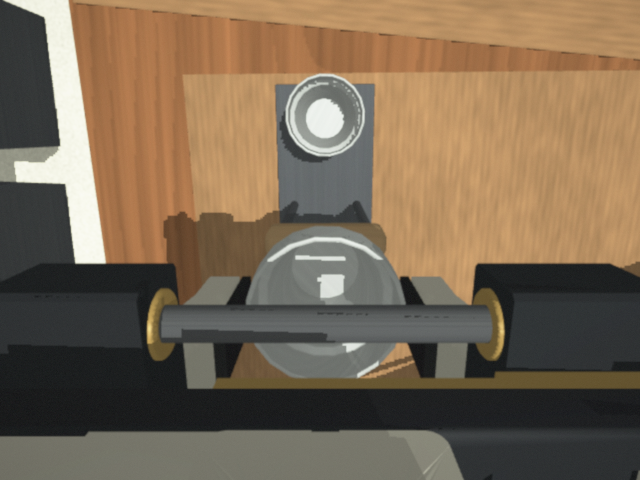

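The right seated mould's rim is centred at (325,115), so x≈0.549, y≈−0.046. I'll place the second mould there.

Request:
{"api": "play_rows", "payload": {"travel": [[0.8,0,0],[0.85,0.06,0],[0.85,0,0],[0.71,0,0.2],[0,0,0.9],[0,0,1],[0,0,1],[0,0,0.9]], "twist": [0,0,0,0,0,0,0,0]}}

```text
t: 22.85
eef_pos: [0.5487, -0.0473, 0.1492]
ee_rot: [3.141, -0.0, -1.54]
force: [1.1, 0.0, -0.8]
width: 0.0617
gripper_force: 10.0
```

Request:
{"api": "play_rows", "payload": {"travel": [[0,0,0.5],[0,0,0.5],[0,0,0.4],[0,0,0.3],[0,0,0.3],[0,0,0.2],[0,0,0],[0,0,0]], "twist": [0,0,0,0,0,0,0,0]}}

```text
t: 23.85
eef_pos: [0.5493, -0.0464, 0.0956]
ee_rot: [-3.141, 0.0, -1.54]
force: [0.4, -0.7, -1.3]
width: 0.0614
gripper_force: 10.0
```

Request:
{"api": "play_rows", "payload": {"travel": [[0,0,0.1],[0,0,0.1],[0,0,0.08],[0,0,0.06],[0,0,0.06],[0,0,0],[0,0,0]], "twist": [0,0,0,0,0,0,0]}}

```text
t: 24.72
eef_pos: [0.5495, -0.0465, 0.0861]
ee_rot: [-3.141, -0.0, -1.539]
force: [-0.7, 0.0, 5.2]
width: 0.0618
gripper_force: 10.0
```

Request:
{"api": "play_rows", "payload": {"travel": [[0,0,0],[0,0,0],[0,0,0],[0,0,0],[0,0,-0.5],[0,0,-1],[0,0,-1],[0,0,-1]], "twist": [0,0,0,0,0,0,0,0], "fingers": 1}}

```text
t: 25.72
eef_pos: [0.5492, -0.0464, 0.1747]
ee_rot: [-3.141, 0.0, -1.54]
force: [0.8, 0.5, -0.9]
width: 0.0875
gripper_force: 0.0
```

Request:
{"api": "play_rows", "payload": {"travel": [[0,0,-1],[0,0,-1],[-0.7,0,-0.9],[-0.9,0,0],[-0.9,0,0],[-0.7,0,0],[0,0,0],[0,0,0]], "twist": [0,0,0,0,0,0,0,0]}}

```text
t: 26.72
eef_pos: [0.5465, 0.0334, 0.2455]
ee_rot: [3.142, -0.0, -1.539]
force: [-0.1, 0.6, 0.5]
width: 0.0878
gripper_force: 0.0
```

```bash
python3 - <<'E'
from wr import *
s,f=wrist()
print(s["t"],s["eef_pos"],s["ee_rot"])
for n in("loose_a","seated_left","grip"):
  for d in models.boxes_of(n,"wrist"): print(n,round(d["confidence"],2),np.round(d["extent"],1))
for X in([.549,-.0465,.024],[.549,-.0465,.004]):print(box(proj(MOULD[-60:]+X,f["R"],f["t"],f)).round(1))
for y in(.03,.035):
  B=np.array([[a+.5465,b+y,c] for a in(-.038,.038) for b in(-.008,.008) for c in(.118,.15)]);print("bar",box(proj(B,f["R"],f["t"],f)).round(1),proj(B,f["R"],f["t"],f)[1::2].round().tolist())
t=imaging.grab_frame("top")["pixels"];sd=imaging.grab_frame("side")["pixels"]
im=np.hstack([f["pixels"][0:400,140:500],cv2.resize(sd[200:350,230:395],(440,400))]);cv2.imwrite("pics/w9.png",im[:,:,::-1])
E
```

```text
26.725 [0.54654774 0.03342952 0.24551395] [ 3.14157682e+00 -9.88826725e-05 -1.53949003e+00]
loose_a 0.86 [324.2 114.2  87.2  86.2]
loose_a 0.59 [324.  313.2  71.3  78.8]
seated_left 0.9 [323.1 280.2  64.2  31.5]
grip 0.59 [323.  194.5 123.  220.6]
[324.5 112.   87.   90.9]
[324.5 113.3  81.5  85.1]
bar [325.2 235.4 127.2  40. ] [[389.0, 230.0], [387.0, 255.0], [262.0, 226.0], [262.0, 252.0]]
bar [324.9 242.9 126.6  40.5] [[388.0, 238.0], [386.0, 263.0], [262.0, 234.0], [262.0, 260.0]]
```

View pics/w9.png

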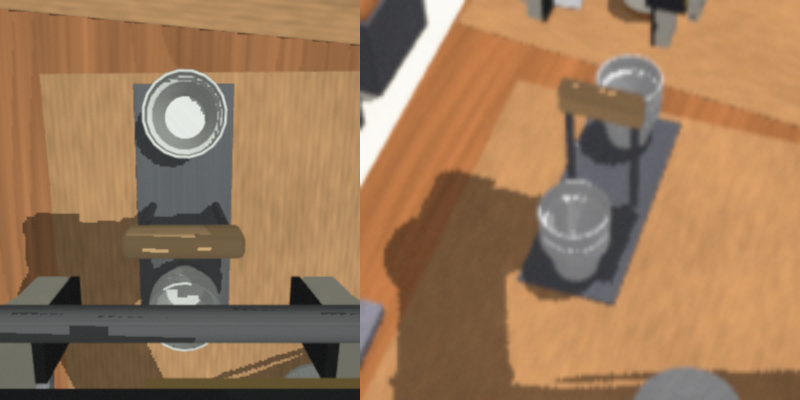

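Both pairs are nested: the right rim is at (324,114) and 87 px wide, as predicted for full depth. The bar is centred at about (324,242), directly under the TCP. I'll turn 90° and grip the handle.

Request:
{"api": "play_rows", "payload": {"travel": [[0,0,0],[0,0,0],[0,0,0],[0,0,0],[0,0,0],[0,0,0],[0,0,0],[0,0,0]], "twist": [-0.9,-0.9,-0.9,-0.9,-0.9,-0.9,-0.9,-0.9], "fingers": 0.6}}

```text
t: 28.02
eef_pos: [0.5466, 0.0333, 0.2453]
ee_rot: [3.141, 0.0, -0.456]
force: [-0.1, 0.8, -0.1]
width: 0.0528
gripper_force: 0.0
```

Request:
{"api": "play_rows", "payload": {"travel": [[0,0,0],[0,0,0],[0,0,0],[0,0,0],[0,0,0],[0,0,0]], "twist": [-0.9,-0.9,-0.9,-0.57,0,0]}}

```text
t: 28.78
eef_pos: [0.5466, 0.0334, 0.2453]
ee_rot: [3.142, 0.0, 0.029]
force: [0.2, -0.6, 0.6]
width: 0.0524
gripper_force: 0.0
```

Request:
{"api": "play_rows", "payload": {"travel": [[0,0,0.8],[0,0,0.8],[0,0,0.8],[0,0,0.8],[0,0,0.7],[0,0,0.55],[0,0,0],[0,0,0]], "twist": [0,0,0,0,0,0,0,0]}}

```text
t: 29.78
eef_pos: [0.5471, 0.0336, 0.1347]
ee_rot: [-3.142, -0.001, 0.031]
force: [-0.5, 0.4, -0.2]
width: 0.0528
gripper_force: 0.0
```

Request:
{"api": "play_rows", "payload": {"travel": [[0,0,0],[0,0,0],[0,0,0],[0,0,0],[0,0,0],[0,0,0],[0,0,0],[0,0,0]], "twist": [0,0,0,0,0,0,0,0], "fingers": 0, "newtons": 15}}

```text
t: 30.78
eef_pos: [0.5467, 0.0336, 0.1342]
ee_rot: [-3.142, -0.0, 0.031]
force: [-0.6, 0.4, 1.6]
width: 0.016
gripper_force: 15.0
```

Request:
{"api": "play_rows", "payload": {"travel": [[0,0,0],[0,0,0],[0,0,0],[0,0,0]], "twist": [0,0,0,0], "newtons": 50}}

```text
t: 31.28
eef_pos: [0.5466, 0.0336, 0.1342]
ee_rot: [-3.142, -0.0, 0.031]
force: [-1.1, 1.8, 2.4]
width: 0.0159
gripper_force: 50.0
```

Gripped at 16 mm. I'll lift slowly by about 140 mm.

Request:
{"api": "play_rows", "payload": {"travel": [[0,0,-0.1],[0,0,-0.2],[0,0,-0.3],[0,0,-0.4],[0,0,-0.4],[0,0,-0.4],[0,0,-0.4],[0,0,-0.4]], "twist": [0,0,0,0,0,0,0,0]}}

```text
t: 32.28
eef_pos: [0.5466, 0.0335, 0.1999]
ee_rot: [-3.142, -0.0, 0.031]
force: [-0.3, -0.8, -6.3]
width: 0.0157
gripper_force: 50.0
```

Request:
{"api": "play_rows", "payload": {"travel": [[0,0,-0.5],[0,0,-0.5],[0,0,-0.5],[0,0,-0.5],[0,0,-0.5],[0,0,-0.4],[0,0,-0.3],[0,0,-0.1]], "twist": [0,0,0,0,0,0,0,0]}}

```text
t: 33.28
eef_pos: [0.5467, 0.0336, 0.2821]
ee_rot: [-3.141, -0.0, 0.031]
force: [-0.3, -0.2, -6.5]
width: 0.0158
gripper_force: 50.0
```

Request:
{"api": "play_rows", "payload": {"travel": [[0,0,0],[0,0,0],[0,0,0],[0,0,0],[0,0,0],[0,0,0],[0,0,0],[0,0,0]], "twist": [0,0,0,0,0,0,0,0]}}

```text
t: 34.28
eef_pos: [0.5466, 0.0336, 0.2816]
ee_rot: [-3.142, -0.0, 0.031]
force: [0.1, -0.8, -6.2]
width: 0.0157
gripper_force: 50.0
```

```bash
python3 - <<'E'
from wr import *
s,f=wrist();print(s["t"],s["eef_pos"],s["ee_rot"],s["force"],s["moment"],s["width"])
sd=imaging.grab_frame("side")["pixels"]
im=np.hstack([cv2.resize(f["pixels"],(400,300)),cv2.resize(sd[120:330,220:430],(300,300))]);cv2.imwrite("pics/w10.png",im[:,:,::-1])
E
```

```text
34.275 [0.54660538 0.03355683 0.28162999] [-3.14157600e+00 -4.99666460e-05  3.06944851e-02] [ 0.09258993 -0.8097791  -6.18962299] [-0.05173441 -0.03014348 -0.00429217] 0.015686046204255313
```

View pics/w10.png

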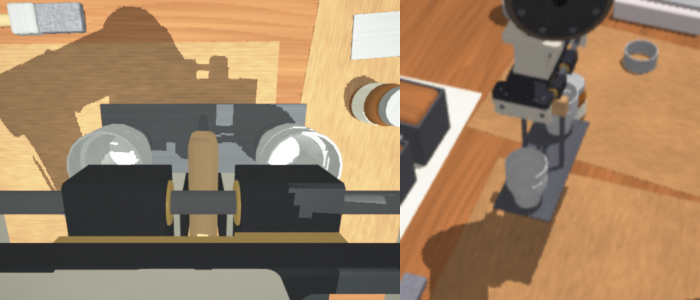

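The picture shows the carrier level: the plate's far edge is at row 104 at both ends. Both pairs, at about (110,155) and (298,155), are still in it. The TCP rise of 147 mm gives the clearance, and the measured load of 6.2 N fits the full carrier.

```bash
python3 -c "
from station import arm
print(arm.job_done())"
```

```text
the job is handed in; nothing more can be done
None
```

Both loose moulds are fully nested, and the arm is holding the carrier by its handle, level and still, about 147 mm above the table; the job is handed in.

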